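Load the dead-weight tester and hold the next weight ready

TASK

Help me check the pressure gauge on the dead-weight tester: slide the large steel ring weight over the tester's upright spindle, lower it gently (never drop it) until it rests on the round platform, without driving that floating platform down onto its stop, and let go. Then carry the small brass ring weight across over the sample pots, leaving them standing where they are, and finish while still holding it level and still above the spindle, its hole centred over the tip and about one centimetre clear of it. I read the gauge before that weight is added, so it must never touch the tester or the large weight.

Things in the scene. Friction and masses are not known exactly. Their poses are not given: they have to be found in the camera images.
- tester: Dead-weight pressure tester, fixed to the worktop: blue base 150 (x) x 260 (y) x 42 mm high, with a steel column carrying the floating platform and spindle (axis at x 0, y +75 mm) and a round dial gauge 84 mm across (axis at x 0, y -75 mm, facing -x, its top 162 mm above the worktop); a black handwheel stands out 125 mm to -x of the origin, below 55 mm. Oil cup and valve knob on the base, all below 75 mm. Origin at the centre of its underside on the worktop, z up.
- platform (a point): Centre of the top face of the tester's round steel platform, 66 mm across, which moves up and down with the spindle; about 103 mm above the worktop when unloaded. A weight rests here: its underside is then level with this point. z up, axes as the tester's.
- spindle_tip (a point): Tip of the upright steel spindle, 62 mm above the platform's top face, on the same axis. The spindle is 14 mm in diameter; its last 8 mm taper to 6 mm. z up, axes as the tester's.
- carrier (a joint): How far platform and spindle have sunk, in m: 0 unloaded (upper stop), 0.020 at the lower stop, which must not be reached. They float on a damped spring of 650 N/m (the stop is reached at 13 N); the large weight alone makes them sink 6 to 7.5 mm and the gauge needle follows.
- stand: Flat grey plastic weight stand, fixed, 230 (x) x 86 (y) x 12 mm, with two steel stub posts 12 mm in diameter and 15 mm tall on its top, at x -60 and +60 mm; one weight sits over each post, which one varies. Origin at the centre of its underside, x along its length.
- large_weight: Large ring weight of bright steel, about 0.44 kg, 30 mm tall: flange 70 mm in diameter and 10 mm thick, above it a hub 40 mm in diameter and 20 mm tall to grip; an 18 mm bore goes right through. Origin at the centre of the bore at the underside, z up along the bore.
- small_weight: Small ring weight of brass, about 0.28 kg, 28 mm tall: flange 56 mm in diameter and 8 mm thick, above it a hub 40 mm in diameter and 20 mm tall to grip; an 18 mm bore goes right through. Origin at the centre of the bore at the underside, z up along the bore.
- pot_0: Sample pot with a white lid and light brown body, 50 mm in diameter, 66 mm tall, standing loose between stand and tester. Origin at the centre of its underside, z up.
- pot_1: Sample pot with a blue lid and light brown body, same size. Origin at the centre of its underside, z up.
- pot_2: Sample pot with a white lid and pink body, same size. Origin at the centre of its underside, z up.

How it is judged:
On the way:
1. the large weight rests on the platform, over the spindle, let go, with the platform afloat (horizontal distance between large_weight and platform below 0.004 m and z of large_weight in the frame of platform between -0.003 and 0.003 m and value of joint carrier between 0.004 and 0.01 m and contact force between large_weight and the fingers below 0.2 N), for 0.3 s.
At the end, for the whole second after the job is handed in: Large weight resting on the platform (3 mm in height, 4 mm off axis), let go, platform sunk 4 to 10 mm; small weight held still in the gripper, level within 0.12 rad, its bore within 5 mm of the spindle's axis, its underside 2 to 20 mm above the tip (all of step 1 and contact force between small_weight and the fingers above 1 N and horizontal distance between small_weight and spindle_tip below 0.005 m and z of small_weight in the frame of spindle_tip between 0.002 and 0.02 m and angle between small_weight's own z axis and vertical below 0.12 rad and linear speed of small_weight below 0.02 m/s); the arm keeps its last pose, push and grip.
It fails at once if the small weight touches the tester or the large weight (contact force between small_weight and tester above 0.3 N or contact force between small_weight and large_weight above 0.3 N).
It fails at once if the large weight is dropped: it moves at over 0.45 m/s on the spindle (horizontal distance between large_weight and spindle_tip below 0.015 m and z of large_weight in the frame of spindle_tip below 0 m and linear speed of large_weight above 0.45 m/s).
It fails at once if the platform is driven down onto its lower stop (value of joint carrier above 0.0185 m).
It fails at once if a sample pot is shifted by more than 20 mm or tipped (distance of any of pot_0, pot_1, pot_2 from where it was at the start of the episode above 0.02 m or angle between any of pot_0, pot_1, pot_2's own z axis and vertical above 0.3 rad).
It also fails if it takes over 72 s, if anything falls off the work surface, if the arm or the gripper's body presses on something with over 40 N, if the wrist force passes 120 N, or if a joint passes its speed limit or range.

ROBOT

A 7-joint arm with a two-finger parallel gripper is mounted at the origin on a cart in front of the work surface, level with it; the furniture and walls round the work are solid. World frame = base frame: x ahead of the robot, y to its left, z up, the work surface at z = 0. Lengths are in m, angles in rad, forces in N, time in s.
With the tool pointing down it reaches from about 0.425 to 0.925 m from the base axis. Payload 6.8 kg.
Tool frame: the origin (TCP) lies midway between the tips of the shut fingers; the grasp point (between the pads) lies 19 mm behind it (grip_point_offset is the distance from the TCP to the grasp point, in m); y points along the fingers, x is the direction in which the jaws open and shut, and the axes are right-handed (so a half turn about y gives the same grasp; the last joint's range is limited). The gripper opens to 85 mm and grips with 20 to 120 N. Pads are 22 mm wide; open, the fingers measure 114 mm over their backs; the gripper's body (76 mm by 85 mm) begins 54 mm behind the grasp point. The pads swing forward as they close: fully open they stand 13 mm farther back than shut.
Start: joints at [-0.108, 0.477, 0.022, 1.555, -0.011, 1.109, -0.083], TCP at [0.675, 0, 0.231] pointing down, gripper open.
Joint ranges: [-2.96, 2.96], [-0.34, 2.1], [-1.41, 1.46], [0.24, 2.44], [-1.37, 4.51], [0.17, 1.92], [-2.96, 2.96]. Speed limits (rad/s): [2.39, 2.39, 3.14, 3.14, 3.14, 3.14, 3.14].

INTERFACE

Orientations are given as a unit quaternion [w, x, y, z].
In Python, from station import get_obs, read_camera, hand_in, grip_point_offset gives the robot as it stands.
- The arm moves only by the tool play_rows, never from a script. Its argument "increments" is a list of rows, each a list of 2 entries, a list of its own where there are three numbers: the shift along the tool's x, y, z in m, then the turn, a rotation vector about the tool's x, y, z in degrees. In form: [[[tx, ty, tz], [ax, ay, az]], ...]. A call has 1 to 20 rows; each row shifts and turns the commanded pose from where the row before left it, along the tool's axes as they then stand; what a row does not reach is not made up. A row lasts 1/12 s, in which the tool goes at most 41.7 mm and 7.16 degrees, less where a joint would pass 70% of its speed; a pose out of reach is approached as far as the arm can. A call with a gripper value outside its range is refused whole. "gripper" is the finger opening in m, from 0 to 0.0854, set as the call begins (left out, the last holds). The fingers move at their own pace and stop on an object; "grip_force" is the grip in N (left out, the last holds). Time passes only in rows, so rows that do not move let the fingers close. It gives the time, the measured TCP pose, the force and the opening at its end, in the units of the state.
- get_obs(): the state, without advancing time (a new reading comes with each control period).
- read_camera(name): name is "scene" or "side" or "wrist"; returns a dict with "color" (384x512x3 uint8, red, green, blue), "range_z" (384x512 float32, m along the optical axis (not along the pixel's ray), 0 where there is no reading), "intrinsics" (3x3 intrinsics, pixels), "R" (3x3) and "t" (3): a world point X has camera coordinates R X + t; the wrist camera has in their place "hand_eye" (4x4, takes a point from camera to tool coordinates, whose origin is the TCP and whose axes are the tool frame's). Camera axes: x right, y down, z forward; pixel columns grow to the right and rows downward; lengths in m; the calibration is good to about 2 mm. A picture is of the moment at which its call begins: read the wrist's pose just before it.
- hand_in(): hands the job in, once; it reports no verdict.
The state is a dict: "t": time; "q": joint angles; "joint_vel": joint speeds; "joint_torque": joint torques, N m; "eef_pos": TCP position; "tool_rot": TCP orientation; "contact_force": force on the tool from outside, world axes, zero at the start; "torque": the same for the moment, N m; "gripper_width": opening from 0.0 (shut) to 1.0 (fully open).
Only numpy, scipy, OpenCV 4.12 (cv2) and the standard library are available. Lean on these libraries where they do the work, as an engineer would, in place of code of your own. Each camera call takes 0.05 s, during which the arm holds its last target. There are 200 camera calls.

## Working session

There is one attempt and no reset: what is moved stays moved. The work goes in short steps, Python scripts to look and compute and a tool call to move; the robot and the scene stay as the last step left them, time stands still between calls to the robot, and variables do not carry over. Pictures are saved under pics/ and viewed, about 8 in all and at most 12, crops included, and the job is handed in when it is done.

Besides the shell and the picture viewer there is one more tool, called after ">>>" by a JSON object that holds its "fn" and its "kwargs". play_rows: Moves the arm, as the interface text tells. Its arguments: {"type":"object","properties":{"increments":{"type":"array","items":{"type":"array"}},"gripper":{"type":"number"},"grip_force":{"type":"number"}},"required":["increments"]}

```bash
mkdir -p pics
cat > h.py <<'E'
import numpy as np, cv2
from station import get_obs, read_camera, hand_in, grip_point_offset
def snap(n):
    c=read_camera(n); np.savez('last_'+n+'.npz',**{k:v for k,v in c.items()}); return c
def cloud(c,o=None):
    K=np.array(c['intrinsics']);z=c['range_z'];v,u=np.mgrid[:384,:512]
    P=np.stack([(u-K[0,2])/K[0,0]*z,(v-K[1,2])/K[1,1]*z,z],-1)
    if 'R' in c: W=(P-np.array(c['t']))@np.array(c['R'])
    else:
        H=np.array(c['hand_eye']);w=o['tool_rot'];from scipy.spatial.transform import Rotation as Ro
        R=Ro.from_quat([w[1],w[2],w[3],w[0]]).as_matrix()
        W=(P@H[:3,:3].T+H[:3,3])@R.T+np.array(o['eef_pos'])
    W[z==0]=np.nan
    return W
E
python3 - <<'E'
from h import *
o=get_obs();print(o,grip_point_offset)
a=snap('scene');b=snap('side')
cv2.imwrite('pics/a.png',a['color'][...,::-1]);cv2.imwrite('pics/b.png',b['color'][...,::-1])
E
```

```text
{'t': 0.0, 'q': array([-0.10806269,  0.47780322,  0.02231909,  1.55645935, -0.01150327,
        1.10930067, -0.08312323]), 'joint_vel': array([ 0.00072619, -0.00026835,  0.00027804,  0.00121901,  0.00014036,
        0.0006962 ,  0.00110265]), 'joint_torque': array([-5.45967814e-04, -5.96443820e+01,  1.60769675e+00, -2.81194621e+01,
        1.24063640e-02,  9.39900521e-03,  2.20753498e-05]), 'eef_pos': array([ 6.74401738e-01, -2.68295714e-05,  2.30319897e-01]), 'tool_rot': array([-7.07062292e-01,  7.07150670e-01, -6.57843896e-04, -6.42197514e-04]), 'contact_force': array([ 0.05170653, -0.02020095, -1.15137902]), 'torque': array([-0.0140773 ,  0.01103978, -0.03285384]), 'gripper_width': 1.000514174546759} 0.0187
```

View pics/a.png

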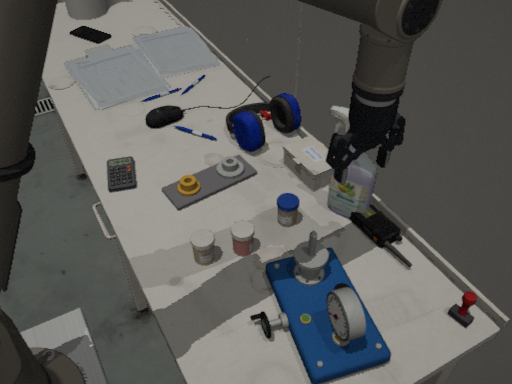

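View pics/b.png

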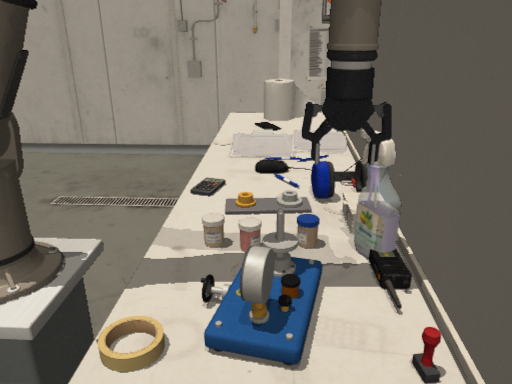

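The scene picture shows the steel weight at about (230,167), the brass weight at (189,186), the pots at (204,247), (243,238) and (288,210), and the spindle tip at (313,235). Tool y points down, tool x is world +x and tool z is world +y. Next I'll measure positions from depth.

Run:
```python
from h import *
for n,pts in (('scene',dict(steel=(230,160),brass=(188,180),lid0=(203,238),lid2=(242,229),lid1=(288,201),tip=(313,235),plat=(302,253),gauge=(345,290),wheel=(265,325),box=(308,155),bottle=(352,190),hp=(250,130),hp2=(286,112))),('side',dict(steel=(290,193),brass=(245,196),lid0=(213,218),lid2=(250,226),lid1=(308,220),tip=(281,206),base=(300,300),bottle=(376,170),bottle2=(388,150)))):
    c=dict(np.load('last_%s.npz'%n)); W=cloud(c); np.save(n+'W.npy',W)
    for k,(u,v) in pts.items(): print(n,k,np.round(W[v,u],3))
    # cluster by height
W=np.load('sceneW.npy').reshape(-1,3); C=np.load('last_scene.npz')['color'].reshape(-1,3).astype(int)
np.set_printoptions(suppress=True)
# blue base top -> tester yaw
m=(np.abs(W[:,2]-.042)<.006)&(C[:,2]>C[:,0]+40)
P=W[m][:,:2].astype(np.float32); r=cv2.minAreaRect(P); print('base',m.sum(),r,cv2.boxPoints(r))
S=np.load('sceneW.npy')[150:215,150:265].reshape(-1,3)
P=S[np.abs(S[:,2]-.012)<.004][:,:2].astype(np.float32); r=cv2.minAreaRect(P); print('stand',len(P),r)
```

```text
scene steel [0.597 0.378 0.034]
scene brass [0.476 0.367 0.028]
scene lid0 [0.418 0.149 0.063]
scene lid2 [0.5   0.132 0.062]
scene lid1 [0.627 0.154 0.066]
scene tip [ 0.564 -0.025  0.161]
scene plat [ 0.554 -0.012  0.103]
scene gauge [ 0.545 -0.147  0.155]
scene wheel [ 0.437 -0.074  0.032]
scene box [0.763 0.276 0.056]
scene bottle [0.752 0.092 0.092]
scene hp [0.672 0.409 0.081]
scene hp2 [0.798 0.437 0.078]
side steel [0.594 0.38  0.037]
side brass [0.474 0.339 0.042]
side lid0 [0.418 0.146 0.066]
side lid2 [0.504 0.109 0.066]
side lid1 [0.63  0.15  0.065]
side tip [0.57  0.346 0.012]
side base [ 0.604 -0.118  0.043]
side bottle [0.757 0.109 0.197]
side bottle2 [0.775 0.102 0.24 ]
base 6108 ((0.6275539398193359, 0.11378803849220276), (0.7165821194648743, 0.17955410480499268), 70.50701141357422) [[ 0.42336398 -0.19400875]
 [ 0.5926265  -0.25392443]
 [ 0.8317439   0.42158484]
 [ 0.66248137  0.4815005 ]]
stand 1377 ((0.544052004814148, 0.3616725206375122), (0.2584240734577179, 0.08977200835943222), 6.158880710601807)
```

```bash
cat > fit.py <<'E'
from h import *
from scipy.optimize import least_squares
A=[np.load(n+'W.npy') for n in('scene','side')]
def circ(W,c,z0,z1,r,rad):
    P=W.reshape(-1,3); P=P[(P[:,2]>z0)&(P[:,2]<z1)&(np.hypot(P[:,0]-c[0],P[:,1]-c[1])<rad)]
    if len(P)<8: return len(P)
    s=least_squares(lambda p:np.hypot(P[:,0]-p[0],P[:,1]-p[1])-r,c,loss='soft_l1',f_scale=.002)
    return len(P),np.round(s.x,4),'rms',round(float(np.sqrt(np.mean(s.fun**2))),4)
E
python3 - <<'E'
from fit import *
np.set_printoptions(suppress=True)
for i,W in enumerate(A):
    print(i)
    for k,c,z0,z1,r,rad in(('steelhub',(.597,.37),.026,.038,.02,.03),('brasshub',(.478,.355),.022,.037,.02,.03),('lid0',(.418,.14),.01,.06,.025,.04),('lid2',(.5,.122),.01,.06,.025,.04),('lid1',(.627,.145),.01,.06,.025,.04),('spindle',(.565,-.025),.11,.155,.007,.02),('platrim',(.565,-.025),.092,.1,.033,.05)):
        print(k,circ(W,c,z0,z1,r,rad))
    P=W.reshape(-1,3)
    for k,c,z0,z1,rad in(('steeltop',(.597,.37),.04,.06,.03),('brasstop',(.478,.355),.038,.05,.03),('lid0',(.418,.14),.063,.075,.035),('lid2',(.5,.122),.063,.075,.035),('lid1',(.627,.145),.063,.075,.035),('plat',(.565,-.025),.1,.108,.045),('spt',(.565,-.025),.155,.18,.02)):
        Q=P[(P[:,2]>z0)&(P[:,2]<z1)&(np.hypot(P[:,0]-c[0],P[:,1]-c[1])<rad)]
        if len(Q):
            print(k,len(Q),'mean',Q.mean(0).round(4),'mid',((Q.min(0)+Q.max(0))/2).round(4),'ext',(Q.max(0)-Q.min(0)).round(3))
    C=np.load('last_%s.npz'%['scene','side'][i])['color'].reshape(-1,3).astype(int)
    m=(np.abs(P[:,2]-.042)<.005)&(C[:,2]>C[:,0]+40)&(np.hypot(P[:,0]-.58,P[:,1]+.1)<.2)
    r=cv2.minAreaRect(P[m][:,:2].astype(np.float32)); print('base',r)
E
```

```text
0
steelhub (76, array([0.5907, 0.367 ]), 'rms', 0.0052)
brasshub (113, array([0.4717, 0.3548]), 'rms', 0.0051)
lid0 (306, array([0.4178, 0.1513]), 'rms', 0.0013)
lid2 (308, array([0.5023, 0.1325]), 'rms', 0.0013)
lid1 (294, array([0.6307, 0.1586]), 'rms', 0.0013)
spindle (119, array([ 0.5681, -0.0207]), 'rms', 0.0008)
platrim (78, array([ 0.5683, -0.0203]), 'rms', 0.0044)
steeltop 86 mean [0.5911 0.3656 0.0421] mid [0.5904 0.3663 0.0429] ext [0.041 0.039 0.006]
brasstop 105 mean [0.4723 0.3537 0.0401] mid [0.4721 0.355  0.0405] ext [0.039 0.04  0.005]
lid0 336 mean [0.4162 0.1476 0.0654] mid [0.4166 0.1487 0.0663] ext [0.049 0.051 0.006]
lid2 319 mean [0.4999 0.1288 0.0653] mid [0.5003 0.1303 0.0659] ext [0.048 0.049 0.006]
lid1 274 mean [0.6282 0.1549 0.0653] mid [0.6284 0.1551 0.066 ] ext [0.049 0.049 0.006]
plat 641 mean [ 0.5652 -0.0247  0.103 ] mid [ 0.5674 -0.0217  0.104 ] ext [0.066 0.066 0.008]
spt 46 mean [ 0.566  -0.0232  0.1605] mid [ 0.5666 -0.0229  0.1611] ext [0.014 0.011 0.01 ]
base ((0.5506182312965393, -0.09564775228500366), (0.25776374340057373, 0.14629262685775757)
[... 438 characters left out ...]
[0.592  0.3683 0.0421] ext [0.035 0.042 0.004]
brasstop 60 mean [0.4731 0.3544 0.0403] mid [0.4732 0.3544 0.0407] ext [0.036 0.037 0.005]
lid0 185 mean [0.4179 0.1472 0.0659] mid [0.4177 0.1496 0.0654] ext [0.05  0.049 0.005]
lid2 192 mean [0.502  0.129  0.0659] mid [0.5021 0.1309 0.0658] ext [0.049 0.051 0.005]
lid1 183 mean [0.6298 0.1538 0.0658] mid [0.63   0.1552 0.0656] ext [0.049 0.048 0.005]
plat 471 mean [ 0.5687 -0.0261  0.1035] mid [ 0.5686 -0.0218  0.1039] ext [0.062 0.064 0.008]
spt 49 mean [ 0.5686 -0.0232  0.1604] mid [ 0.5687 -0.0226  0.1608] ext [0.012 0.012 0.011]
base ((0.5525733232498169, -0.09719023108482361), (0.25353068113327026, 0.14771482348442078), 78.55210876464844)
```

Spindle axis is about (0.568,-0.021), steel weight (0.592,0.367), brass (0.473,0.355). Weight spacing comes to 0.120 m, as given. I'll move to hover over the steel weight.

>>> {"fn": "play_rows", "kwargs": {"increments": [[[-0.0055,0,0.0245],[0,0,0]],[[-0.0055,0,0.0245],[0,0,0]],[[-0.0055,0,0.0245],[0,0,0]],[[-0.0055,0,0.0245],[0,0,0]],[[-0.0055,0,0.0245],[0,0,0]],[[-0.0055,0,0.0245],[0,0,0]],[[-0.0055,0,0.0245],[0,0,0]],[[-0.0055,0,0.0245],[0,0,0]],[[-0.0055,0,0.0245],[0,0,0]],[[-0.0055,0,0.0245],[0,0,0]],[[-0.0055,0,0.0245],[0,0,0]],[[-0.0055,0,0.0245],[0,0,0]],[[-0.0055,0,0.0245],[0,0,0]],[[-0.0055,0,0.0245],[0,0,0]],[[-0.0055,0,0.0245],[0,0,0]],[[0,0.025,0],[0,0,0]],[[0,0.025,0],[0,0,0]],[[0,0.02,0],[0,0,0]],[[0,0,0],[0,0,0]],[[0,0,0],[0,0,0]]], "gripper": 0.0854}}

```text
t: 1.77
eef_pos: [0.5918, 0.3669, 0.1601]
tool_rot: [-0.706, 0.708, -0.001, -0.001]
contact_force: [0.2, -0.1, 0.0]
gripper_width: 1.004
```

Run:
```python
from fit import *
np.set_printoptions(suppress=True)
o=get_obs();print(o['eef_pos'],o['tool_rot'],o['contact_force'])
c=snap('wrist');W=cloud(c,o);np.save('wristW.npy',W);cv2.imwrite('pics/w.png',c['color'][...,::-1])
P=W.reshape(-1,3)
for k,cc,z0,z1,rad in(('steelhubtop',(.592,.367),.038,.05,.03),('steelflange',(.592,.367),.017,.026,.04),('brasstop',(.473,.355),.035,.05,.03)):
    Q=P[(P[:,2]>z0)&(P[:,2]<z1)&(np.hypot(P[:,0]-cc[0],P[:,1]-cc[1])<rad)]
    if len(Q): print(k,len(Q),'mean',Q.mean(0).round(4),'mid',((Q.min(0)+Q.max(0))/2).round(4),'ext',(Q.max(0)-Q.min(0)).round(3))
for W in A+[W]:
    P=W.reshape(-1,3);m=(P[:,2]>.02)&(P[:,2]<.12)&(abs(P[:,0]-.64)<.06)&(abs(P[:,1]-.37)<.05)&(np.hypot(P[:,0]-.592,P[:,1]-.367)>.04)
    print('obst',m.sum(),P[m].min(0) if m.any() else '',P[m].max(0) if m.any() else '')
```

```text
[0.59176457 0.36690216 0.16005081] [-0.70645949  0.70775233 -0.00093408 -0.00087551] [ 0.21959326 -0.0858714   0.0186267 ]
steelhubtop 1180 mean [0.5905 0.3712 0.0423] mid [0.5905 0.3706 0.0412] ext [0.039 0.039 0.006]
steelflange 2449 mean [0.5906 0.375  0.0224] mid [0.5904 0.3705 0.0216] ext [0.069 0.069 0.009]
brasstop 1212 mean [0.4723 0.3593 0.04  ] mid [0.4714 0.3587 0.0391] ext [0.04  0.039 0.008]
obst 441 [0.66194559 0.39104014 0.02093857] [0.69995344 0.41990829 0.10277015]
obst 396 [0.66412473 0.39054695 0.02013975] [0.69994135 0.4199812  0.10284567]
obst 1370 [0.66274915 0.39609708 0.02182628] [0.69993056 0.41999406 0.10299891]
```

View pics/w.png

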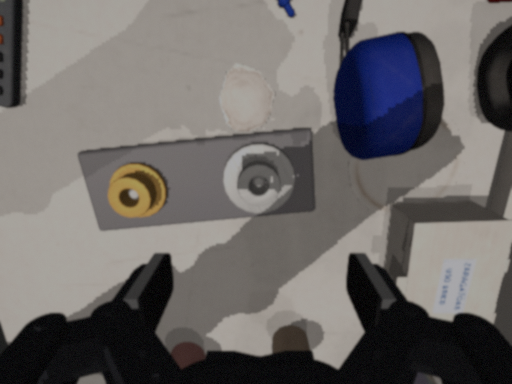

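The wrist view shows steel at (259,182), brass at (134,193) and the headphone cup at upper right, which is clear (x>0.66, y>0.39). Hub centre is about (0.591,0.3685). Descending and gripping.

>>> {"fn": "play_rows", "kwargs": {"increments": [[[-0.001,0.024,0.0016],[0,0,0]],[[0,0.024,0],[0,0,0]],[[0,0.024,0],[0,0,0]],[[0,0.024,0],[0,0,0]],[[0,0.02,0],[0,0,0]],[[0,0.01,0],[0,0,0]],[[0,0.006,0],[0,0,0]],[[0,0.003,0],[0,0,0]],[[0,0,0],[0,0,0]],[[0,0,0],[0,0,0]]]}}

```text
t: 2.65
eef_pos: [0.5925, 0.3697, 0.0279]
tool_rot: [0.708, -0.707, -0.001, -0.001]
contact_force: [-0.4, 0.5, 0.4]
gripper_width: 1.001
```

>>> {"fn": "play_rows", "kwargs": {"increments": [[[0,0,0],[0,0,0]],[[0,0,0],[0,0,0]],[[0,0,0],[0,0,0]],[[0,0,0],[0,0,0]],[[0,0,0],[0,0,0]],[[0,0,0],[0,0,0]],[[0,0,0],[0,0,0]],[[0,0,0],[0,0,0]],[[0,0,0],[0,0,0]],[[0,0,0],[0,0,0]]], "gripper": 0.03, "grip_force": 50}}

```text
t: 3.48
eef_pos: [0.5914, 0.3693, 0.0272]
tool_rot: [0.707, -0.707, -0.0, 0.0]
contact_force: [-1.6, -0.8, 5.1]
gripper_width: 0.446
```

>>> {"fn": "play_rows", "kwargs": {"increments": [[[0,-0.004,0],[0,0,0]],[[0,-0.008,0],[0,0,0]],[[0,-0.012,0],[0,0,0]],[[0,-0.02,0],[0,0,0]],[[0,-0.025,0],[0,0,0]],[[0,-0.025,0],[0,0,0]],[[0,-0.025,0],[0,0,0]],[[0,-0.025,0],[0,0,0]],[[0,-0.025,0],[0,0,0]],[[0,-0.025,0],[0,0,0]],[[0,-0.01,0],[0,0,0]],[[0,0,0],[0,0,0]],[[0,0,0],[0,0,0]]]}}

```text
t: 4.57
eef_pos: [0.5913, 0.3689, 0.2301]
tool_rot: [-0.707, 0.707, -0.0, 0.0]
contact_force: [-0.6, 0.5, -5.5]
gripper_width: 0.44
```

>>> {"fn": "play_rows", "kwargs": {"increments": [[[-0.0013,0,-0.0217],[0,0,0]],[[-0.0013,0,-0.0217],[0,0,0]],[[-0.0013,0,-0.0217],[0,0,0]],[[-0.0013,0,-0.0217],[0,0,0]],[[-0.0013,0,-0.0217],[0,0,0]],[[-0.0013,0,-0.0217],[0,0,0]],[[-0.0013,0,-0.0217],[0,0,0]],[[-0.0013,0,-0.0217],[0,0,0]],[[-0.0013,0,-0.0217],[0,0,0]],[[-0.0013,0,-0.0217],[0,0,0]],[[-0.0013,0,-0.0217],[0,0,0]],[[-0.0013,0,-0.0217],[0,0,0]],[[-0.0013,0,-0.0217],[0,0,0]],[[-0.0013,0,-0.0217],[0,0,0]],[[-0.0013,0,-0.0217],[0,0,0]],[[-0.0013,0,-0.0217],[0,0,0]],[[-0.0013,0,-0.0217],[0,0,0]],[[-0.0013,0,-0.0217],[0,0,0]],[[0,0,0],[0,0,0]],[[0,0,0],[0,0,0]]]}}

```text
t: 6.23
eef_pos: [0.5666, -0.0234, 0.2282]
tool_rot: [-0.707, 0.707, -0.003, -0.0]
contact_force: [-1.1, 0.8, -4.4]
gripper_width: 0.445
```

```bash
cat > look.py <<'E'
from fit import *
import sys
tag,r,hb,ho=sys.argv[1],float(sys.argv[2]),float(sys.argv[3]),float(sys.argv[4]) # flange radius, flange thickness, tcp-underside
np.set_printoptions(suppress=True)
o=get_obs();e=o['eef_pos'];print(e,o['tool_rot'],o['contact_force'],o['gripper_width'])
im=[]
for n in('scene','side'):
    c=snap(n);W=cloud(c);np.save(n+'N.npy',W);u=e[2]-ho
    print(n,'flange',circ(W,(e[0],e[1]),u+.001,u+hb-.001,r,.05))
    P=W.reshape(-1,3);Q=P[(abs(P[:,2]-u-hb/2)<.012)&(np.hypot(P[:,0]-e[0],P[:,1]-e[1])<.05)]
    print('ext mid',((Q.min(0)+Q.max(0))/2).round(4),(Q.max(0)-Q.min(0)).round(3),'zmin',np.percentile(Q[:,2],2))
    print('spindle',circ(W,(.568,-.021),.11,.15,.007,.02))
    K=c['intrinsics'];p=c['R']@np.array([.568,-.021,.17])+c['t'];p=K@p;x,y=(p[:2]/p[2]).astype(int)
    x0,y0=max(0,x-65),max(0,y-75);im.append(cv2.resize(c['color'][y0:y0+150,x0:x0+130],(390,450),interpolation=cv2.INTER_CUBIC))
cv2.imwrite('pics/%s.png'%tag,np.hstack(im)[...,::-1])
E
python3 look.py p1 .035 .01 .0152
```

```text
[ 0.56659753 -0.02342415  0.22823478] [-0.7068186   0.70739023 -0.0025501  -0.00014865] [-1.10774225  0.82604462 -4.38278108] 0.4452733239756858
scene flange (197, array([ 0.5672, -0.0229]), 'rms', 0.0043)
ext mid [ 0.5656 -0.0282  0.2217] [0.069 0.065 0.017] zmin 0.21439739667094126
spindle (104, array([ 0.568, -0.021]), 'rms', 0.0009)
side flange (163, array([ 0.5682, -0.0206]), 'rms', 0.001)
ext mid [ 0.5686 -0.0314  0.2222] [0.069 0.054 0.016] zmin 0.21546621696611085
spindle (153, array([ 0.5686, -0.0191]), 'rms', 0.0009)
```

View pics/p1.png

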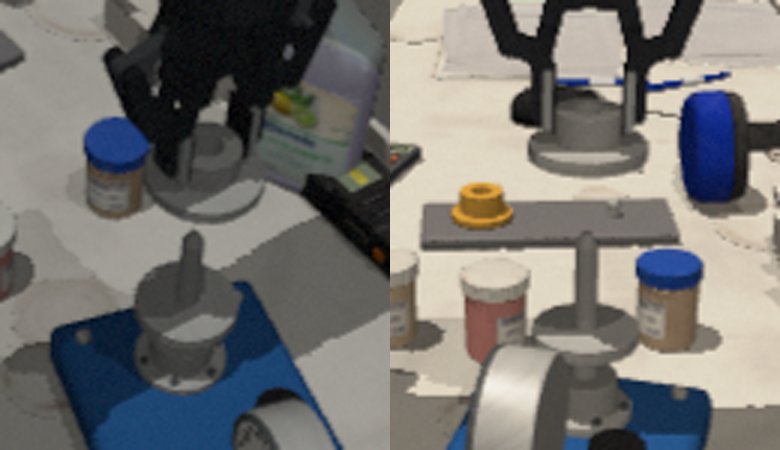

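Side view: the weight is held level, with the spindle directly below. It is off by about (-0.6,-1.7) mm relative to the spindle, so I'll correct that and lower until the tip has just entered.

>>> {"fn": "play_rows", "kwargs": {"increments": [[[0.0006,0,0.0017],[0,0,0]],[[0,0.01,0],[0,0,0]],[[0,0.015,0],[0,0,0]],[[0,0.01,0],[0,0,0]],[[0,0.005,0],[0,0,0]],[[0,0,0],[0,0,0]],[[0,0,0],[0,0,0]]]}}

```text
t: 6.92
eef_pos: [0.5687, -0.0196, 0.19]
tool_rot: [-0.707, 0.707, -0.0, -0.0]
contact_force: [0.4, -0.2, -3.9]
gripper_width: 0.445
```

```bash
python3 look.py p2 .035 .01 .0152
python3 - <<'E'
from fit import *
for n in('scene','side'):
    W=np.load(n+'N.npy');P=W.reshape(-1,3);e=get_obs()['eef_pos'];u=e[2]-.0152
    d=np.hypot(P[:,0]-e[0],P[:,1]-e[1]);Q=P[(P[:,2]>u+.001)&(P[:,2]<u+.009)&(d>.03)&(d<.04)]
    s=least_squares(lambda p:np.hypot(Q[:,0]-p[0],Q[:,1]-p[1])-.035,e[:2],loss='soft_l1',f_scale=.001);print(n,len(Q),s.x,np.median(abs(s.fun)))
E
```

```text
[ 0.56867642 -0.01960874  0.19003348] [-0.70709324  0.70712024 -0.00009383 -0.00032417] [ 0.40152901 -0.16595403 -3.91340834] 0.4449101311152611
scene flange (186, array([ 0.5701, -0.0189]), 'rms', 0.0049)
ext mid [ 0.5683 -0.024   0.1825] [0.07  0.066 0.019] zmin 0.17608388263143915
spindle (91, array([ 0.5681, -0.0209]), 'rms', 0.0008)
side flange (149, array([ 0.5701, -0.0187]), 'rms', 0.001)
ext mid [ 0.5699 -0.0281  0.1839] [0.068 0.055 0.016] zmin 0.1773520534808251
spindle (153, array([ 0.5686, -0.019 ]), 'rms', 0.0009)
scene 183 [ 0.56972344 -0.01974779] 0.0010555806251320715
side 167 [ 0.570193   -0.01869599] 0.0006127030181653226
```

>>> {"fn": "play_rows", "kwargs": {"increments": [[[-0.0015,0,-0.0007],[0,0,0]],[[0,0,0],[0,0,0]],[[0,0,0],[0,0,0]],[[0,0,0],[0,0,0]],[[0,0,0],[0,0,0]],[[0,0,0],[0,0,0]]]}}

```text
t: 7.52
eef_pos: [0.5672, -0.0205, 0.1904]
tool_rot: [0.707, -0.707, -0.0, -0.0]
contact_force: [0.1, -0.1, -5.2]
gripper_width: 0.441
```

>>> {"fn": "play_rows", "kwargs": {"increments": [[[0,0,0],[0,0,0]],[[0,0,0],[0,0,0]]]}}

```text
t: 7.68
eef_pos: [0.5672, -0.0205, 0.1903]
tool_rot: [-0.707, 0.707, -0.0, 0.0]
contact_force: [0.5, -0.3, -4.7]
gripper_width: 0.441
```

```bash
python3 look.py p3 .035 .01 .0152
```

```text
[ 0.56723072 -0.02050618  0.1902981 ] [-0.70710336  0.7071102  -0.00001594  0.00002158] [ 0.54327845 -0.25458654 -4.69918889] 0.4407105852410147
scene flange (190, array([ 0.5683, -0.0197]), 'rms', 0.0052)
ext mid [ 0.5664 -0.0261  0.1835] [0.068 0.063 0.017] zmin 0.1758858796941443
spindle (88, array([ 0.5681, -0.0209]), 'rms', 0.0008)
side flange (156, array([ 0.5685, -0.0195]), 'rms', 0.0009)
ext mid [ 0.5681 -0.0299  0.1837] [0.069 0.053 0.017] zmin 0.17703784901391917
spindle (153, array([ 0.5684, -0.019 ]), 'rms', 0.0009)
```

Centred to within about 1 mm. Lowering onto the spindle in stages.

>>> {"fn": "play_rows", "kwargs": {"increments": [[[0,0.005,0],[0,0,0]],[[0,0.006,0],[0,0,0]],[[0,0.007,0],[0,0,0]],[[0,0.007,0],[0,0,0]],[[0,0.005,0],[0,0,0]],[[0,0,0],[0,0,0]],[[0,0,0],[0,0,0]]]}}

```text
t: 8.37
eef_pos: [0.5669, -0.0205, 0.1597]
tool_rot: [-0.707, 0.707, -0.0, -0.0]
contact_force: [-0.6, -0.0, -4.6]
gripper_width: 0.439
```

```bash
python3 look.py p4 .035 .01 .0152
```

```text
[ 0.56691166 -0.02053279  0.15972031] [-0.70707519  0.70713816 -0.00039462 -0.00037218] [-0.64530373 -0.00070724 -4.59078743] 0.43927461319667904
scene flange (160, array([ 0.568 , -0.0199]), 'rms', 0.0048)
ext mid [ 0.5664 -0.0257  0.1521] [0.069 0.064 0.019] zmin 0.14611505006279013
spindle 0
side flange (138, array([ 0.5684, -0.0196]), 'rms', 0.0009)
ext mid [ 0.5679 -0.0296  0.1531] [0.068 0.054 0.016] zmin 0.1468922202534802
spindle (80, array([ 0.5688, -0.0192]), 'rms', 0.0009)
```

View pics/p4.png

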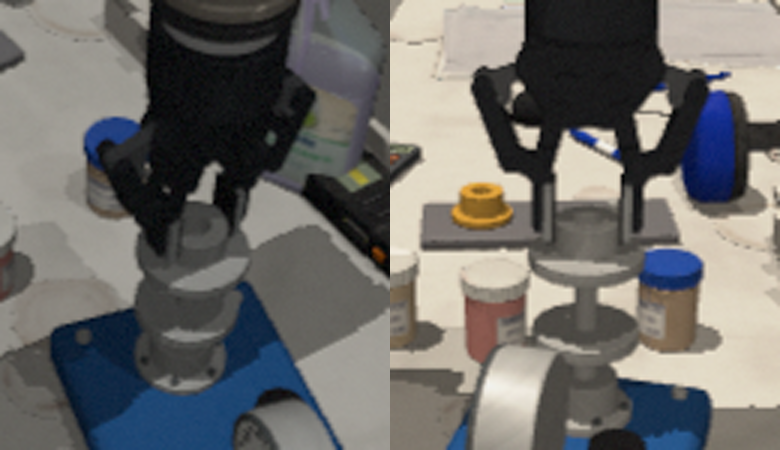

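The tip is inside the bore by about 20 mm, with no extra load. Lowering further.

>>> {"fn": "play_rows", "kwargs": {"increments": [[[0,0.006,0],[0,0,0]],[[0,0.007,0],[0,0,0]],[[0,0.007,0],[0,0,0]],[[0,0.007,0],[0,0,0]],[[0,0.005,0],[0,0,0]],[[0,0.004,0],[0,0,0]],[[0,0,0],[0,0,0]],[[0,0,0],[0,0,0]],[[0,0,0],[0,0,0]],[[0,0,0],[0,0,0]]]}}

```text
t: 9.3
eef_pos: [0.5676, -0.0205, 0.1247]
tool_rot: [0.707, -0.707, -0.0, -0.0]
contact_force: [-0.3, 0.9, -5.5]
gripper_width: 0.441
```

>>> {"fn": "play_rows", "kwargs": {"increments": [[[0,0.003,0],[0,0,0]],[[0,0.003,0],[0,0,0]],[[0,0.002,0],[0,0,0]],[[0,0,0],[0,0,0]],[[0,0,0],[0,0,0]],[[0,0,0],[0,0,0]],[[0,0,0],[0,0,0]]]}}

```text
t: 9.88
eef_pos: [0.5673, -0.0205, 0.1164]
tool_rot: [0.707, -0.707, -0.0, -0.0]
contact_force: [-0.0, 0.5, -3.1]
gripper_width: 0.441
```

>>> {"fn": "play_rows", "kwargs": {"increments": [[[0,0.002,0],[0,0,0]],[[0,0.002,0],[0,0,0]],[[0,0,0],[0,0,0]],[[0,0,0],[0,0,0]],[[0,0,0],[0,0,0]],[[0,0,0],[0,0,0]],[[0,0,0],[0,0,0]]]}}

```text
t: 10.47
eef_pos: [0.5673, -0.0205, 0.1124]
tool_rot: [0.707, -0.707, -0.0, -0.0]
contact_force: [-0.0, 0.1, -0.7]
gripper_width: 0.441
```

```bash
python3 look.py p5 .035 .01 .0152
```

```text
[ 0.56734028 -0.02049952  0.11241201] [ 0.70712149 -0.70709205 -0.00007259 -0.00012386] [-0.01741877  0.14103903 -0.69026122] 0.4408798892026623
scene flange (166, array([ 0.5684, -0.0198]), 'rms', 0.005)
ext mid [ 0.5667 -0.0267  0.1022] [0.07  0.061 0.024] zmin 0.09110373455126698
spindle (241, array([ 0.571 , -0.0282]), 'rms', 0.0068)
side flange (123, array([ 0.5686, -0.0194]), 'rms', 0.0009)
ext mid [ 0.5686 -0.0291  0.1022] [0.069 0.055 0.024] zmin 0.09127578274506809
spindle (381, array([ 0.5681, -0.0313]), 'rms', 0.007)
```

The platform now carries the full weight (force near zero, underside about 0.097). Releasing.

>>> {"fn": "play_rows", "kwargs": {"increments": [[[0,0,0],[0,0,0]],[[0,0,0],[0,0,0]],[[0,0,0],[0,0,0]],[[0,0,0],[0,0,0]],[[0,0,0],[0,0,0]],[[0,0,0],[0,0,0]],[[0,0,0],[0,0,0]],[[0,0,0],[0,0,0]]], "gripper": 0.07}}

```text
t: 11.23
eef_pos: [0.5672, -0.0205, 0.1123]
tool_rot: [-0.707, 0.707, -0.0, 0.0]
contact_force: [-0.5, -1.1, -0.7]
gripper_width: 0.82
```

>>> {"fn": "play_rows", "kwargs": {"increments": [[[0,-0.01,0],[0,0,0]],[[0,-0.02,0],[0,0,0]],[[0,-0.025,0],[0,0,0]],[[0,-0.025,0],[0,0,0]],[[0,-0.025,0],[0,0,0]],[[0,-0.015,0],[0,0,0]],[[0,0,0],[0,0,0]]]}}

```text
t: 11.82
eef_pos: [0.5695, -0.0205, 0.237]
tool_rot: [0.707, -0.707, -0.003, -0.003]
contact_force: [0.4, 0.1, -0.2]
gripper_width: 0.824
```

```bash
python3 look.py p6 .035 .01 .137
python3 - <<'E'
from fit import *
for n in('scene','side'):
    W=np.load(n+'N.npy');P=W.reshape(-1,3);d=np.hypot(P[:,0]-.5675,P[:,1]+.0205)
    Q=P[(d<.02)&(P[:,2]>.115)&(P[:,2]<.135)&(d>.009)];print(n,'hubtop z',np.median(Q[:,2]) if len(Q) else 0,'flange',circ(W,(.568,-.02),.099,.104,.035,.05),'spindle',circ(W,(.568,-.021),.135,.15,.007,.02),'tipz',np.nanmax(P[d<.02][:,2][P[d<.02][:,2]<.2]))
E
```

```text
[ 0.56949951 -0.02051999  0.23701179] [ 0.70729836 -0.70690539 -0.00251782 -0.00273002] [ 0.35140079  0.14758072 -0.20950866] 0.8239523115538824
scene flange (493, array([ 0.5723, -0.0163]), 'rms', 0.0066)
ext mid [ 0.5675 -0.0223  0.1051] [0.069 0.071 0.024] zmin 0.09568755246471725
spindle (299, array([ 0.565 , -0.0238]), 'rms', 0.0074)
side flange (381, array([ 0.5686, -0.0146]), 'rms', 0.0065)
ext mid [ 0.5687 -0.0263  0.1051] [0.069 0.062 0.024] zmin 0.09389055352400105
spindle (372, array([ 0.568 , -0.0311]), 'rms', 0.0071)
scene hubtop z 0.12539639108873835 flange (93, array([ 0.5683, -0.0211]), 'rms', 0.0051) spindle (43, array([ 0.5681, -0.0208]), 'rms', 0.001) tipz 0.15906751561673102
side hubtop z 0.12567017642580766 flange (81, array([ 0.5687, -0.0193]), 'rms', 0.0009) spindle (63, array([ 0.5689, -0.0194]), 'rms', 0.0009) tipz 0.15937261492645657
```

View pics/p6.png

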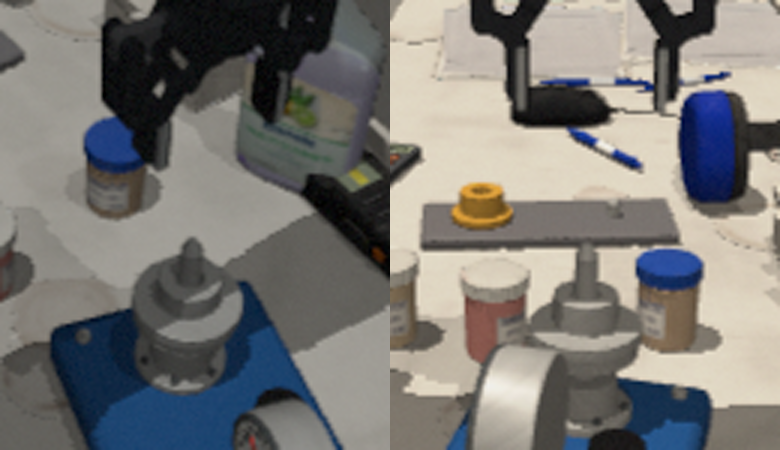

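The large weight rests concentric on the platform, spindle tip now at about 0.159 (sunk about 6 mm). Now the brass weight, passing high over the pots.

>>> {"fn": "play_rows", "kwargs": {"increments": [[[-0.006,0,0.0236],[0,0,0]],[[-0.006,0,0.0236],[0,0,0]],[[-0.006,0,0.0236],[0,0,0]],[[-0.006,0,0.0236],[0,0,0]],[[-0.006,0,0.0236],[0,0,0]],[[-0.006,0,0.0236],[0,0,0]],[[-0.006,0,0.0236],[0,0,0]],[[-0.006,0,0.0236],[0,0,0]],[[-0.006,0,0.0236],[0,0,0]],[[-0.006,0,0.0236],[0,0,0]],[[-0.006,0,0.0236],[0,0,0]],[[-0.006,0,0.0236],[0,0,0]],[[-0.006,0,0.0236],[0,0,0]],[[-0.006,0,0.0236],[0,0,0]],[[-0.006,0,0.0236],[0,0,0]],[[-0.005,0,0.0236],[0,0,0]],[[0,0,0],[0,0,0]],[[0,0,0],[0,0,0]],[[0,0,0],[0,0,0]],[[0,0,0],[0,0,0]]]}}

```text
t: 13.58
eef_pos: [0.4726, 0.3555, 0.2316]
tool_rot: [-0.707, 0.708, -0.001, 0.0]
contact_force: [1.1, -0.3, -0.7]
gripper_width: 0.818
```

>>> {"fn": "play_rows", "kwargs": {"increments": [[[0,0.025,0],[0,0,0]],[[0,0.025,0],[0,0,0]],[[0,0.025,0],[0,0,0]],[[0,0.015,0],[0,0,0]],[[0,0,0],[0,0,0]],[[0,0,0],[0,0,0]],[[0,0,0],[0,0,0]]]}}

```text
t: 14.17
eef_pos: [0.4732, 0.357, 0.1435]
tool_rot: [0.707, -0.707, -0.0, -0.001]
contact_force: [-0.1, -0.2, 0.4]
gripper_width: 0.82
```

Run:
```python
from fit import *
np.set_printoptions(suppress=True)
o=get_obs();print(o['eef_pos'],o['tool_rot'])
c=snap('wrist');W=cloud(c,o);P=W.reshape(-1,3)
for z0,z1,rad in((.036,.048,.03),(.016,.024,.035)):
    Q=P[(P[:,2]>z0)&(P[:,2]<z1)&(np.hypot(P[:,0]-.472,P[:,1]-.357)<rad)]
    print(len(Q),'mid',((Q.min(0)+Q.max(0))/2).round(4),'ext',(Q.max(0)-Q.min(0)).round(3),np.median(Q[:,2]))
```

```text
[0.47316298 0.35696496 0.14345361] [ 0.70741263 -0.70680025 -0.00006562 -0.00087899]
1308 mid [0.4711 0.3583 0.0395] ext [0.04  0.039 0.007] 0.040380783705422044
1068 mid [0.471  0.3582 0.02  ] ext [0.056 0.056 0.008] 0.020362874558640415
```

>>> {"fn": "play_rows", "kwargs": {"increments": [[[-0.0012,0.024,0],[0,0,0]],[[0,0.024,0],[0,0,0]],[[0,0.024,0],[0,0,0]],[[0,0.02,0],[0,0,0]],[[0,0.013,0],[0,0,0]],[[0,0.008,0],[0,0,0]],[[0,0.005,0],[0,0,0]],[[0,0,0],[0,0,0]],[[0,0,0],[0,0,0]],[[0,0,0],[0,0,0]]]}}

```text
t: 15.05
eef_pos: [0.4717, 0.3577, 0.0255]
tool_rot: [0.708, -0.707, -0.0, -0.001]
contact_force: [-0.3, -0.0, -0.5]
gripper_width: 0.817
```

>>> {"fn": "play_rows", "kwargs": {"increments": [[[0,0,0],[0,0,0]],[[0,0,0],[0,0,0]],[[0,0,0],[0,0,0]],[[0,0,0],[0,0,0]],[[0,0,0],[0,0,0]],[[0,0,0],[0,0,0]],[[0,0,0],[0,0,0]],[[0,0,0],[0,0,0]],[[0,0,0],[0,0,0]],[[0,0,0],[0,0,0]]], "gripper": 0.03, "grip_force": 50}}

```text
t: 15.88
eef_pos: [0.4714, 0.3574, 0.0252]
tool_rot: [0.707, -0.707, -0.0, -0.0]
contact_force: [-0.7, -1.7, 5.7]
gripper_width: 0.438
```

>>> {"fn": "play_rows", "kwargs": {"increments": [[[0,-0.004,0],[0,0,0]],[[0,-0.008,0],[0,0,0]],[[0,-0.012,0],[0,0,0]],[[0,-0.02,0],[0,0,0]],[[0,-0.025,0],[0,0,0]],[[0,-0.025,0],[0,0,0]],[[0,-0.025,0],[0,0,0]],[[0,-0.025,0],[0,0,0]],[[0,-0.025,0],[0,0,0]],[[0,-0.025,0],[0,0,0]],[[0,-0.02,0],[0,0,0]],[[0,0,0],[0,0,0]],[[0,0,0],[0,0,0]],[[0,0,0],[0,0,0]]]}}

```text
t: 17.05
eef_pos: [0.4704, 0.3565, 0.2376]
tool_rot: [-0.707, 0.707, -0.0, -0.0]
contact_force: [-0.5, -0.5, -3.1]
gripper_width: 0.434
```

>>> {"fn": "play_rows", "kwargs": {"increments": [[[0.003,0,-0.01],[0,0,0]],[[0.005,0,-0.02],[0,0,0]],[[0.006,0,-0.0225],[0,0,0]],[[0.006,0,-0.0225],[0,0,0]],[[0.006,0,-0.0225],[0,0,0]],[[0.006,0,-0.0225],[0,0,0]],[[0.006,0,-0.0225],[0,0,0]],[[0.006,0,-0.0225],[0,0,0]],[[0.006,0,-0.0225],[0,0,0]],[[0.006,0,-0.0225],[0,0,0]],[[0.006,0,-0.0225],[0,0,0]],[[0.006,0,-0.0225],[0,0,0]],[[0.006,0,-0.0225],[0,0,0]],[[0.006,0,-0.0225],[0,0,0]],[[0.006,0,-0.0225],[0,0,0]],[[0.006,0,-0.0225],[0,0,0]],[[0.0035,0,-0.02],[0,0,0]],[[0.001,0,-0.01],[0,0,0]],[[0,0,-0.003],[0,0,0]],[[0,0,0],[0,0,0]]]}}

```text
t: 18.72
eef_pos: [0.5668, -0.0215, 0.2375]
tool_rot: [0.707, -0.707, 0.001, 0.0]
contact_force: [0.2, -0.2, -3.3]
gripper_width: 0.439
```

>>> {"fn": "play_rows", "kwargs": {"increments": [[[0,0,0],[0,0,0]],[[0,0,0],[0,0,0]],[[0,0,0],[0,0,0]],[[0,0,0],[0,0,0]]]}}

```text
t: 19.05
eef_pos: [0.5675, -0.0198, 0.2383]
tool_rot: [0.707, -0.707, -0.001, 0.001]
contact_force: [0.4, 0.2, -1.7]
gripper_width: 0.441
```

```bash
cat > rel.py <<'E'
from fit import *
e=get_obs()['eef_pos'];print(e)
for n in('scene','side'):
    W=cloud(snap(n));np.save(n+'N.npy',W);P=W.reshape(-1,3);u=e[2]-.0132;d=np.hypot(P[:,0]-e[0],P[:,1]-e[1])
    for z0,z1,r in((u+.001,u+.007,.028),(u+.009,u+.016,.02)):
        Q=P[(P[:,2]>z0)&(P[:,2]<z1)&(abs(d-r)<.006)]
        s=least_squares(lambda p:np.hypot(Q[:,0]-p[0],Q[:,1]-p[1])-r,e[:2],loss='soft_l1',f_scale=.001);print(n,len(Q),s.x.round(4),np.median(abs(s.fun)).round(4))
    dd=np.hypot(P[:,0]-.568,P[:,1]+.0205)
    print('spindle',circ(W,(.568,-.021),.13,.15,.007,.02),'hubtop',np.median(P[(dd>.01)&(dd<.02)&(abs(P[:,2]-.126)<.008)][:,2]),'lowest of brass',np.nanpercentile(P[(d<.035)&(abs(P[:,2]-u)<.012)][:,2],2))
E
python3 rel.py
```

```text
[ 0.56745521 -0.01975153  0.23830913]
scene 107 [ 0.5684 -0.02  ] 0.0009
scene 61 [ 0.568  -0.0212] 0.0008
spindle (58, array([ 0.5679, -0.0207]), 'rms', 0.0008) hubtop 0.1254355054906537 lowest of brass 0.22672154998986888
side 100 [ 0.5685 -0.0193] 0.0005
side 96 [ 0.5687 -0.0195] 0.0007
spindle (81, array([ 0.5687, -0.019 ]), 'rms', 0.0009) hubtop 0.12609619773035247 lowest of brass 0.22656008095707142
```

Already centred to within 0.5 mm. Lowering to about 1 cm above the tip (TCP about 0.182).

>>> {"fn": "play_rows", "kwargs": {"increments": [[[0,0.006,0],[0,0,0]],[[0,0.01,0],[0,0,0]],[[0,0.012,0],[0,0,0]],[[0,0.012,0],[0,0,0]],[[0,0.008,0],[0,0,0]],[[0,0.004,0],[0,0,0]],[[0,0.003,0],[0,0,0]],[[0,0,0],[0,0,0]],[[0,0,0],[0,0,0]],[[0,0,0],[0,0,0]],[[0,0,0],[0,0,0]],[[0,0,0],[0,0,0]],[[0,0,0],[0,0,0]]]}}

```text
t: 20.23
eef_pos: [0.5677, -0.0209, 0.1836]
tool_rot: [0.707, -0.707, -0.0, -0.0]
contact_force: [-0.8, -0.3, -2.4]
gripper_width: 0.442
```

```bash
python3 rel.py; python3 look.py p7 .028 .008 .0132
```

```text
[ 0.56768916 -0.02086829  0.1836349 ]
scene 87 [ 0.5687 -0.0212] 0.0008
scene 56 [ 0.5674 -0.022 ] 0.0009
spindle (43, array([ 0.5678, -0.0208]), 'rms', 0.0009) hubtop 0.12551805042136477 lowest of brass 0.17146659695171296
side 91 [ 0.5689 -0.0201] 0.0006
side 96 [ 0.5687 -0.0201] 0.0007
spindle (79, array([ 0.5687, -0.0193]), 'rms', 0.0011) hubtop 0.12597837294255904 lowest of brass 0.17108191765612554
[ 0.56760068 -0.02089179  0.18348896] [ 0.70711877 -0.70709477 -0.00013298 -0.00011701] [ 0.13180623  0.07100126 -2.42614959] 0.4419689419866238
scene flange (91, array([ 0.5684, -0.0207]), 'rms', 0.0027)
ext mid [ 0.5673 -0.0303  0.1778] [0.055 0.041 0.017] zmin 0.17174219787552192
spindle (290, array([ 0.5623, -0.0272]), 'rms', 0.0078)
side flange (95, array([ 0.5689, -0.0201]), 'rms', 0.001)
ext mid [ 0.5683 -0.0323  0.1788] [0.055 0.036 0.015] zmin 0.1718581380561492
spindle (363, array([ 0.5679, -0.031 ]), 'rms', 0.0072)
```

View pics/p7.png

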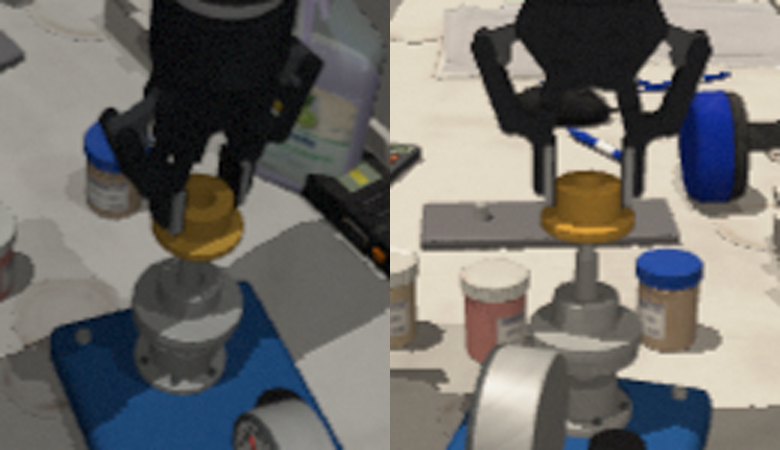

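The brass weight is level over the tip, about 1 mm off axis and 11–12 mm clear. I'll let it settle, then hand in.

>>> {"fn": "play_rows", "kwargs": {"increments": [[[0,0.001,0.0006],[0,0,0]],[[0,0,0],[0,0,0]],[[0,0,0],[0,0,0]],[[0,0,0],[0,0,0]],[[0,0,0],[0,0,0]],[[0,0,0],[0,0,0]],[[0,0,0],[0,0,0]],[[0,0,0],[0,0,0]]]}}

```text
t: 21.1
eef_pos: [0.5675, -0.0203, 0.1823]
tool_rot: [0.707, -0.707, 0.0, -0.0]
contact_force: [-0.3, 0.0, -2.5]
gripper_width: 0.441
```

```bash
python3 rel.py; python3 -c "
from h import *
o=get_obs();print(o['t'],abs(o['joint_vel']).max(),o['gripper_width']);print(hand_in())"
```

```text
[ 0.56754156 -0.02029064  0.182313  ]
scene 94 [ 0.5684 -0.021 ] 0.0007
scene 53 [ 0.5681 -0.0216] 0.0008
spindle (40, array([ 0.5676, -0.0209]), 'rms', 0.0008) hubtop 0.12548357804361152 lowest of brass 0.1706306343211927
side 91 [ 0.569  -0.0193] 0.0005
side 100 [ 0.5685 -0.0196] 0.0006
spindle (80, array([ 0.5686, -0.0193]), 'rms', 0.0009) hubtop 0.12587648017231967 lowest of brass 0.1701761096262837
21.2 0.0024369573343482626 0.4431712567625986
the job is handed in; nothing more can be done
None
```

The large steel weight is resting on the platform, let go. The small brass weight is held still and level above the spindle tip. I handed the job in at 21.2 s; no verdict was reported.

- **Large weight:** the cameras show it seated around the spindle. Its top is at about 125.7 mm, so the platform has sunk about 7 mm and is floating clear of its stop.
- **Small weight:** its bore is within about 1 mm of the spindle axis in both cameras. Its underside is about 10–11 mm above the tip, the gripper is still closed on it and the arm is at rest.
- **Pots:** both weights passed well above them. I did not re-measure the pots at the end, but the ones in the last picture (the white-lidded one on the light brown pot only partly in frame) show no sign of having moved.

The cameras disagree with each other by up to 2 mm on absolute positions, and by 4 mm on the steel weight. I therefore centred both weights by comparing weight and spindle within the same picture. No check failed.

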